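# Unlock the spice dish and hold it, a quarter turn round, over the ramekin

### The arm

A 7-joint arm with a two-finger parallel gripper is mounted at the origin on a cart in front of the work surface, level with it; the furniture and walls round the work are solid. World frame = base frame: x ahead of the robot, y to its left, z up, the work surface at z = 0. Lengths are in mm, angles in rad, forces in N, time in s.
With the tool pointing down it reaches from about 400 to 875 mm from the base axis. Payload 19.3 kg.
Tool frame: the origin (TCP) lies on the front face of the gripper's body, between the roots of the fingers; the fingertips stand 73 mm ahead of it and the grasp point (between the pads) lies 54 mm ahead of it (pinch_z is the z of the grasp point in the tool frame, in mm); z points along the fingers, y is the line along which they close (so a half turn about z gives the same grasp; the last joint's range is limited). The gripper opens to 85 mm and grips with 20 to 120 N. Pads are 22 mm wide; open, the fingers measure 114 mm over their backs; the gripper's body (76 mm by 85 mm) begins 54 mm behind the grasp point. The pads swing forward as they close: fully open they stand 13 mm farther back than shut.
Start: joints at [1.189, 0.521, -0.036, 1.599, 0.021, 1.021, -0.113], TCP at [191.705, -594.866, 303.891] pointing down, gripper open.
Joint ranges: [-2.91, 2.91], [-0.3, 2.13], [-1.5, 1.42], [0.17, 2.43], [-1.26, 4.41], [0.16, 1.93], [-2.52, 2.52]. Speed limits (rad/s): [1.89, 1.89, 2.39, 2.39, 3.01, 3.01, 3.01].

### API

Orientations are given as a unit quaternion [x, y, z, w].
In Python, from workcell import state, grab_frame, camera_model, sign_off, pinch_z gives the robot as it stands.
- The arm moves only by the tool apply_moves, never from a script. Its argument "deltas" is a list of rows, each an object of numbers: "tx", "ty", "tz": the shift along the tool's x, y, z each as a share of 4 cm, from -1 to 1; "spin": the turn about the tool's z as a share of 0.08 rad, from -1 to 1; "jaw": the opening, from 0 (shut) to 1 (fully open). In form: [{"tx": .., "ty": .., "tz": .., "spin": .., "jaw": ..}, ...]. A call has 1 to 12 rows; each row shifts and turns the commanded pose from where the row before left it, along the tool's axes as they then stand; what a row does not reach is not made up. A row lasts 1/12 s, in which the tool goes at most 41.7 mm and 7.16 degrees, less where a joint would pass 70% of its speed; a pose out of reach is approached as far as the arm can. A call with a number of a shift or a turn outside -1 to 1 is refused whole. A call with a gripper value outside its range is refused whole. The fingers move at their own pace and stop on an object; "squeeze" is the grip in N (left out, the last holds). Time passes only in rows, so rows that do not move let the fingers close. It gives the time, the measured TCP pose, the force, the opening and the grip force at its end, in the units of the state.
- state(): the state, without advancing time (a new reading comes with each control period).
- grab_frame(name): name is "scene" or "top" or "wrist"; returns the picture (420x560x3 uint8, red, green, blue); there is no depth.
- camera_model(name): a dict with "fx", "fy", "cx", "cy" (pixels), "rvec" (rotation vector, rad) and "tvec" (3), from world to camera coordinates, as OpenCV has them; the wrist camera has in their place "T_tool_cam" (4x4, takes a point from camera to tool coordinates, whose origin is the TCP and whose axes are the flange's). Camera axes: x right, y down, z forward; pixel columns grow to the right and rows downward; lengths in mm; the calibration is good to about 2 mm. A picture is of the moment at which its call begins: read the wrist's pose just before it. camera_model takes no time and is no camera call.
- sign_off(): hands the job in; it is judged then, once.
The state is a dict: "time": time; "q": joint angles; "qvel": joint speeds; "tau": joint torques, N m; "tool_pos": TCP position; "eef_rot": TCP orientation; "wrist_force": force on the tool from outside, world axes, zero at the start; "wrist_torque": the same for the moment, N m; "opening": finger opening in mm; "gripper_force": force on a finger pad.
Only numpy, scipy, OpenCV 4.12 (cv2) and the standard library are available. Lean on these libraries where they do the work, as an engineer would, in place of code of your own. Each camera call takes 0.05 s, during which the arm holds its last target. There are 200 camera calls.

### The job

The spice grinding dish is locked on its wooden stand: slide the lock's grip all the way to its far end stop, then lift the dish by the grip bar of its bail, level, with the loose stone ball staying in its middle all the while. Turn the dish a quarter turn so that its spout faces the little white ramekin beside the stand (it may be on either side), and finish while still holding the dish level, with the tip of its spout above the mouth of the ramekin and clear of its rim, ready to be brushed out. Do not knock the ramekin or the shaker on the other side.

Things in the scene. Friction and masses are not known exactly. Their poses are not given: they have to be found in the camera images.
- stand: Fixed wooden board, 18 mm thick, x -114 to +72 mm, y -75 to +75 mm in its frame. Origin on the worktop, under the middle of the dish's seat; +x roughly away from the robot (yaw -0.4 to 0.15 rad), z up. On it: a seat ring 5 mm high (2 mm play), two guides 16 mm high beside the dish's tab, the lock's track at x = -96 mm. Wall cabinets hang above: z over 0.48 m, x over about 0.6 m.
- lock (a joint): Slide of the steel lock along the stand's +y (to the left, seen from the robot), m. It begins at 0 to 0.008, its tongue 3 mm above the dish's tab, so that the dish cannot be lifted; at 0.040, the far end stop, the tongue is 15 mm past the tab. About 2 N of friction; it stays where it is left.
- lock_grip (a point): Middle of the lock's upright grip, 60 mm above the worktop, at x = -96 mm, y = joint value in the stand's frame; moves with the lock. The grip is a steel block 16 mm along the slide, 22 mm across it, 47 to 75 mm above the worktop, on a carriage 30 x 22 mm. The tongue reaches 34 mm towards the dish (stand's +x), 41 to 47 mm above the worktop.
- dish: Loose steel dish, 121 mm across, about 0.35 kg, rim 19.5 mm high; inside flat to 8 mm from the middle (at height 8 mm), then rising 7 degrees. Origin: centre of its underside, z up; starts 18 mm above the worktop, axes along the stand's. Spout 22 mm wide at +x; flat tab 26 mm wide at -x, to x = -81 mm, 14 to 20 mm high. A wire bail stands over it along its y (feet 112 mm apart).
- dish_grip (a point): Middle of the dish's grip bar, 74 mm above the dish's origin, on its axis. The bar is dark wood, 60 mm long along the dish's y, 14 mm thick along the dish's x, 26 mm high (61 to 87 mm above the dish's origin). Straight above the ball, whose top is 44 mm above the dish's origin.
- dish_spout (a point): Tip of the dish's spout: 78 mm from the dish's axis along its +x and 20 mm above its origin. The spout's underside is 16.5 mm above the dish's origin.
- dish_middle (a point): Point on the dish's axis, 26 mm above its origin, where the centre of the ball is when the ball lies in the middle.
- ball_center (a point): Centre of the loose stone ball, 36 mm in diameter, 45 g, that lies in the dish and rolls easily.
- ramekin: Loose small white ceramic cup, round, 84 mm across the mouth, 42 mm high, wall 4 mm, no handle. Origin: centre of its underside. It stands on the worktop to the left or to the right of the stand (+y or -y of the stand), about 125 to 150 mm from the stand's origin.
- shaker: Loose glass shaker with a grey cap, 44 mm in diameter, 100 mm high, on the side of the stand where the ramekin is not. To be left alone. Origin: centre of its underside.

How it is judged:
By the outcome, as a careful person would: the job done as asked, in the order asked, and still so for the second after the job is handed in, while the arm keeps its last pose, push and grip.
It also fails if it takes over 51 s, if anything falls off the work surface, if the arm or the gripper's body presses on something with over 40 N, if the wrist force passes 120 N, or if a joint passes its speed limit or range.

## Working session

There is one attempt and no reset: what is moved stays moved. The work goes in short steps, Python scripts to look and compute and a tool call to move; the robot and the scene stay as the last step left them, time stands still between calls to the robot, and variables do not carry over. Pictures are saved under pics/ and viewed, at most 10 in all, crops included, and the job is handed in when it is done.

Besides the shell and the picture viewer there is one more tool, called after "Request:" by a JSON object that holds its "api" and its "payload". apply_moves: Moves the arm, as the interface text tells. Shift numbers are shares of 4 cm and turn numbers shares of 0.08 rad, none past 1 either way. Its arguments: {"type":"object","properties":{"deltas":{"type":"array"},"squeeze":{"type":"number"}},"required":["deltas"]}

```bash
mkdir -p pics
python3 - <<'E'
from workcell import *
import cv2,numpy as np
print(state()); print(pinch_z)
for n in("scene","top"):
    f=grab_frame(n);cv2.imwrite(f"pics/{n}0.png",f[...,::-1]);print(n,camera_model(n))
print(camera_model("wrist"))
E
```

```text
{'time': 0.0, 'q': array([ 1.18876987,  0.52205401, -0.03633452,  1.59997607,  0.02121146,
        1.02107479, -0.11282577]), 'qvel': array([ 0.00140067, -0.0005815 ,  0.0013393 ,  0.0005157 ,  0.00085009,
        0.00019736, -0.00234672]), 'tau': array([-4.34926123e-04, -9.27112341e+01,  1.98010348e+00, -3.69932091e+01,
        1.79990230e-02,  8.38824199e-03, -4.56200496e-05]), 'tool_pos': array([ 191.64913723, -594.642339  ,  303.31210922]), 'eef_rot': array([ 9.87871853e-01,  1.55270360e-01, -1.29182743e-04, -5.48422384e-04]), 'wrist_force': array([-0.07973521,  0.02134237,  0.85198683]), 'wrist_torque': array([-0.0435057 , -0.00139256, -0.0319881 ]), 'gripper_force': 0.0, 'opening': 85.4730486980113}
53.900000000000006
scene {'fx': 439.1623555276631, 'fy': 439.1623555276631, 'cx': 279.94376795379173, 'cy': 209.813414206689, 'rvec': array([ 2.1813222 ,  0.63563318, -0.29417145]), 'tvec': array([-565.57580419,   41.92651603,  914.83171119])}
top {'fx': 395.9694203390313, 'fy': 395.9694203390313, 'cx': 283.24524412390866, 'cy': 206.0402793549064, 'rvec': array([ 2.16059791, -2.15998538,  0.19236202]), 'tvec': array([286.59668264, 485.14355363, 880.93237179])}
{'fx': 289.2239175698584, 'fy': 289.2239175698584, 'cx': 280.53701244569277, 'cy': 207.5929498394182, 'T_tool_cam': array([[-1.39228345e-03, -9.63352234e-01, -2.68235967e-01,
         6.72504900e+01],
       [ 9.99998961e-01, -1.44177386e-03, -1.24738637e-05,
         7.72936364e-01],
       [-3.74718880e-04, -2.68235706e-01,  9.63353240e-01,
        -7.01685480e+01],
       [ 0.00000000e+00,  0.00000000e+00,  0.00000000e+00,
         1.00000000e+00]])}
```

View pics/top0.png

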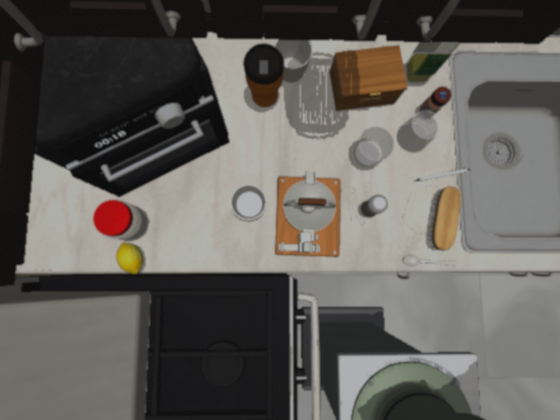

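View pics/scene0.png

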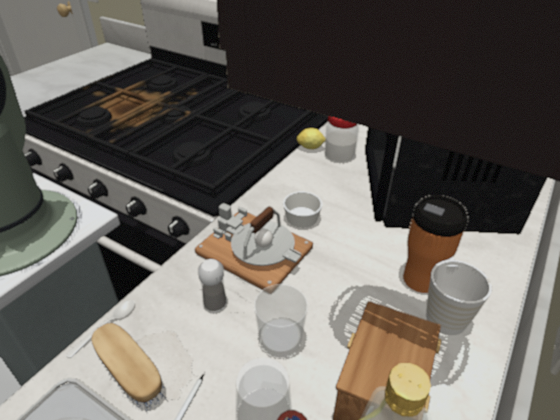

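The top view shows the robot at the bottom. The stand is centred near (309,215), the ramekin is to its left (+y) at (249,205), and the shaker is to its right at (375,205). I'll enlarge that area for precise points.

Run:
```python
import cv2
f=cv2.imread("pics/top0.png");c=f[165:265,225:395]
cv2.imwrite("pics/topc.png",cv2.resize(c,None,fx=4.7,fy=4.7,interpolation=cv2.INTER_CUBIC))
f=cv2.imread("pics/scene0.png");c=f[180:315,190:350]
cv2.imwrite("pics/scc.png",cv2.resize(c,None,fx=4.4,fy=4.4,interpolation=cv2.INTER_CUBIC))
```

```text
(no output)
```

View pics/topc.png

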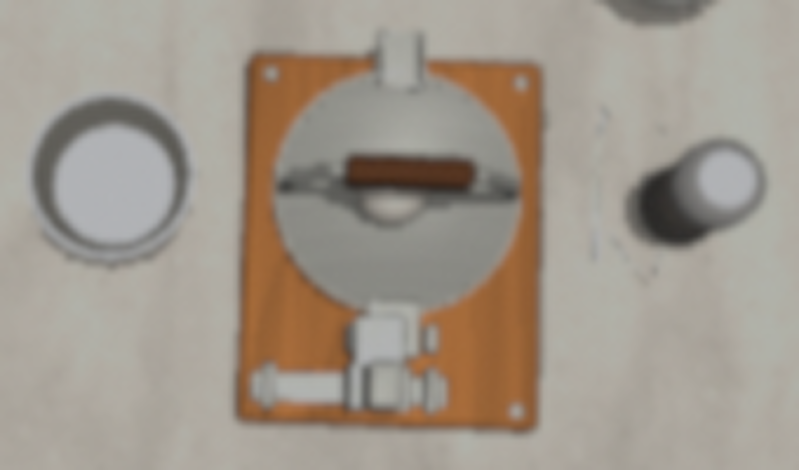

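View pics/scc.png

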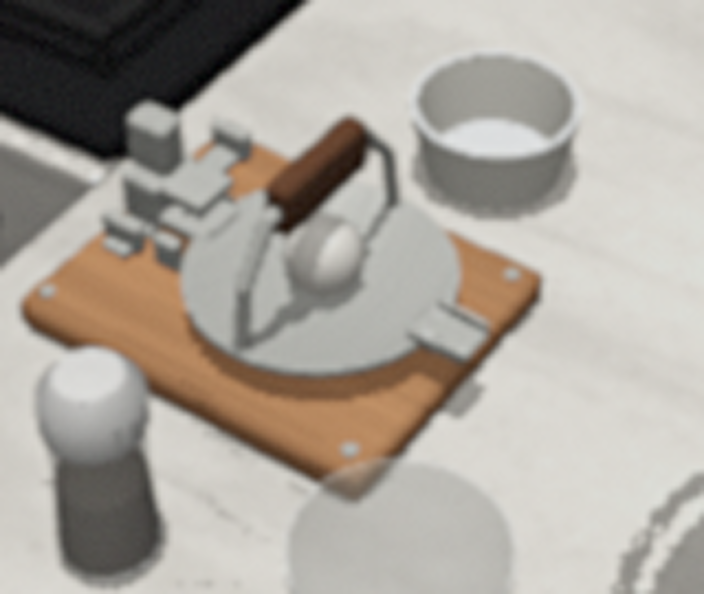

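The enlarged crops show the board corners, grip bar (top crop 410,172; scene crop 318,175), lock grip (385,385), ramekin rim centre (110,180; scene 496,105) and shaker cap (727,180). The ball is in the middle of the dish. Next I'll fit the poses.

```bash
cat > h.py <<'E'
from workcell import *
import cv2,numpy as np
from scipy.optimize import least_squares
def proj(n,P):
    c=camera_model(n);K=np.array([[c['fx'],0,c['cx']],[0,c['fy'],c['cy']],[0,0,1]])
    return cv2.projectPoints(np.array(P,float).reshape(-1,3),c['rvec'],c['tvec'],K,None)[0][:,0]
top=lambda u,v:((u+.5)/4.7-.5+225,(v+.5)/4.7-.5+165)
sc=lambda u,v:((u+.5)/4.4-.5+190,(v+.5)/4.4-.5+180)
def tr(p,P):
    P=np.array(P,float);c,s=np.cos(p[2]),np.sin(p[2])
    return np.c_[p[0]+c*P[:,0]-s*P[:,1],p[1]+s*P[:,0]+c*P[:,1],P[:,2]]
def tri(pairs,z=None):
    f=lambda X:np.r_[tuple(proj(n,X if z is None else [*X[:2],z])[0]-uv for n,uv in pairs)]
    r=least_squares(f,[550,0,z or 50]);return r.x,r.fun
E
python3 - <<'E'
from h import *
for n in("top","scene"):
    c=camera_model(n);print(n,-cv2.Rodrigues(c['rvec'])[0].T@c['tvec'])
T=[((72,75,18),(249,55)),((72,-75,18),(541,65)),((-114,75,18),(238,418)),((-114,-75,18),(536,428)),((0,0,92),(410,175))]
S=[((72,75,18),(540,280)),((-114,-75,18),(25,303)),((0,0,92),(318,175))]
def f(p):
    return np.r_[(proj("top",tr(p,[a for a,_ in T]))-[top(*b) for _,b in T]).ravel(),(proj("scene",tr(p,[a for a,_ in S]))-[sc(*b) for _,b in S]).ravel()]
r=least_squares(f,[550,0,0],loss='soft_l1');print(r.x,np.round(f(r.x).reshape(-1,2),1).tolist())
p=r.x
print('bar',tri([("top",top(410,175)),("scene",sc(318,175))]))
print('ball',tri([("scene",sc(325,255))],44-0))
print('spout',tri([("top",top(401,32))],38)[0], tr(p,[(78,0,38)]))
print('grip',tri([("top",top(386,385))],75)[0],tr(p,[(-96,0,75),(-96,8,75)]))
print('ram',tri([("top",top(110,179)),("scene",sc(496,105))]),tri([("top",top(110,179))],42)[0],tri([("scene",sc(496,105))],42)[0])
print('shk',tri([("top",top(727,180)),("scene",sc(95,375))]))
E
```

```text
top [352.62581671 315.75639139 932.46807156]
scene [ 839.91005154 -275.81058336  614.02810218]
[ 486.53056732  226.75092742 -534.10292276] [[0.1, -1.3], [1.1, -1.1], [-0.2, 0.8], [1.5, 0.7], [0.1, -0.5], [2.3, -2.9], [-2.6, -1.7], [0.2, -0.6]]
bar (array([485.78792111, 226.89259632,  90.01576541]), array([-0.03108574, -0.03982968, -0.04273761,  0.00449766]))
ball (array([487.27769352, 228.56543693,  44.        ]), array([4.77632511e-09, 1.64262531e-07]))
spout [565.33604974 224.89130638  38.        ] [[564.49020521 224.24197148  38.        ]]
grip [390.27039365 237.53915167  75.        ] [[390.58024376 229.83887321  75.        ]
 [390.83757258 237.8347335   75.        ]]
ram (array([492.14718687, 367.69464658,  36.15773375]), array([-0.10412279, -0.14895629, -0.16659068,  0.02608064])) [490.89620599 367.11653142  42.        ] [495.91300646 361.45433432  42.        ]
shk (array([483.99461781,  82.71336305,  96.15978699]), array([-0.47185672, -0.52874462, -0.52975115,  0.02206128]))
```

Request:
{"api": "apply_moves", "payload": {"deltas": [{"tx": 0.4, "ty": -0.25}, {"tx": 0.8, "ty": -0.5}, {"tx": 0.8, "ty": -0.5}, {"tx": 0.8, "ty": -0.5}, {"tx": 0.8, "ty": -0.5}, {"tx": 0.8, "ty": -0.5}, {"tx": 0.8, "ty": -0.5}, {"tx": 0.8, "ty": -0.5}, {"tx": 0.8, "ty": -0.5}, {"tx": 0.8, "ty": -0.5}, {"tx": 0.8, "ty": -0.5}, {"tx": 0.8, "ty": -0.5}]}}

```text
schema error: expected keys tx, ty, tz, spin, jaw
```

Request:
{"api": "apply_moves", "payload": {"deltas": [{"spin": 0.9, "ty": -0.8}, {"spin": 0.9, "ty": -0.8}, {"spin": 0.9, "ty": -0.8}, {"spin": 0.9, "ty": -0.8}, {"spin": 0.7, "ty": -0.8}, {"ty": -0.8}, {"ty": -0.8}, {"ty": -0.8}, {"ty": -0.8}, {"ty": -0.4}, {}, {}]}}

```text
schema error: expected keys tx, ty, tz, spin, jaw
```

```bash
cat >> h.py <<'E'
from scipy.spatial.transform import Rotation as Ro
def now():
    s=state();R=Ro.from_quat(s['eef_rot']).as_matrix();return s,np.array(s['tool_pos']),R,np.arctan2(R[1,0],R[0,0])
def go(x,y,z,psi):
    s,p,R,a=now();d=R.T@(np.array([x,y,z])-p)/40
    print('t %.2f'%s['time'],'pos',p.round(1),'psi %.3f'%a,'tilt',R[:,2].round(3),'units tx,ty,tz',d.round(2),'spin %.2f'%(-(psi-a)/.08),'q',np.round(s['q'],2))
E
python3 -c "
from h import *
go(390.5,237,220,-.032)"
```

```text
t 0.10 pos [ 191.7 -594.7  303.4] psi 0.312 tilt [-0.     0.001 -1.   ] units tx,ty,tz [ 11.11 -18.26   2.1 ] spin 4.30 q [ 1.19  0.52 -0.04  1.6   0.02  1.02 -0.11]
```

All five keys are required in each row.

Request:
{"api": "apply_moves", "payload": {"deltas": [{"tx": 0.4, "ty": -0.25, "tz": 0, "spin": 0, "jaw": 1}, {"tx": 0.8, "ty": -0.5, "tz": 0, "spin": 0, "jaw": 1}, {"tx": 0.8, "ty": -0.5, "tz": 0, "spin": 0, "jaw": 1}, {"tx": 0.8, "ty": -0.5, "tz": 0, "spin": 0, "jaw": 1}, {"tx": 0.8, "ty": -0.5, "tz": 0, "spin": 0, "jaw": 1}, {"tx": 0.8, "ty": -0.5, "tz": 0, "spin": 0, "jaw": 1}, {"tx": 0.8, "ty": -0.5, "tz": 0, "spin": 0, "jaw": 1}, {"tx": 0.8, "ty": -0.5, "tz": 0, "spin": 0, "jaw": 1}, {"tx": 0.8, "ty": -0.5, "tz": 0, "spin": 0, "jaw": 1}, {"tx": 0.8, "ty": -0.5, "tz": 0, "spin": 0, "jaw": 1}, {"tx": 0.8, "ty": -0.5, "tz": 0, "spin": 0, "jaw": 1}, {"tx": 0.8, "ty": -0.5, "tz": 0, "spin": 0, "jaw": 1}]}}

```text
time: 1.1
tool_pos: [472.2, -261.4, 303.8]
eef_rot: [0.988, 0.155, -0.0, -0.0]
wrist_force: [1.2, -1.0, 0.1]
opening: 85.4
gripper_force: 0.0
```

Request:
{"api": "apply_moves", "payload": {"deltas": [{"tx": 0, "ty": -0.8, "tz": 0, "spin": 0.9, "jaw": 1}, {"tx": 0, "ty": -0.8, "tz": 0, "spin": 0.9, "jaw": 1}, {"tx": 0, "ty": -0.8, "tz": 0, "spin": 0.9, "jaw": 1}, {"tx": 0, "ty": -0.8, "tz": 0, "spin": 0.9, "jaw": 1}, {"tx": 0, "ty": -0.8, "tz": 0, "spin": 0.7, "jaw": 1}, {"tx": 0, "ty": -0.8, "tz": 0, "spin": 0, "jaw": 1}, {"tx": 0, "ty": -0.8, "tz": 0, "spin": 0, "jaw": 1}, {"tx": 0, "ty": -0.8, "tz": 0, "spin": 0, "jaw": 1}, {"tx": 0, "ty": -0.8, "tz": 0, "spin": 0, "jaw": 1}, {"tx": 0, "ty": -0.4, "tz": 0, "spin": 0, "jaw": 1}, {"tx": 0, "ty": 0, "tz": 0, "spin": 0, "jaw": 1}]}}

```text
time: 2.02
tool_pos: [449.3, 41.3, 303.9]
eef_rot: [1.0, -0.014, -0.0, -0.001]
wrist_force: [-0.0, -0.1, -0.3]
opening: 85.5
gripper_force: 0.0
```

```bash
python3 -c "
from h import *
go(390.5,237,240,-.032)"
```

```text
t 2.02 pos [449.3  41.3 303.9] psi -0.027 tilt [-0.     0.001 -1.   ] units tx,ty,tz [-1.6  -4.85  1.6 ] spin 0.06 q [-0.02  0.25 -0.24  2.03  0.08  0.87 -1.9 ]
```

Request:
{"api": "apply_moves", "payload": {"deltas": [{"tx": -0.2, "ty": -0.6, "tz": 0, "spin": 0, "jaw": 1}, {"tx": -0.2, "ty": -0.6, "tz": 0, "spin": 0, "jaw": 1}, {"tx": -0.2, "ty": -0.6, "tz": 0, "spin": 0, "jaw": 1}, {"tx": -0.2, "ty": -0.6, "tz": 0, "spin": 0, "jaw": 1}, {"tx": -0.2, "ty": -0.6, "tz": 0, "spin": 0, "jaw": 1}, {"tx": -0.2, "ty": -0.6, "tz": 0, "spin": 0, "jaw": 1}, {"tx": -0.2, "ty": -0.6, "tz": 0, "spin": 0, "jaw": 1}, {"tx": -0.2, "ty": -0.6, "tz": 0, "spin": 0, "jaw": 1}, {"tx": 0, "ty": 0, "tz": 0, "spin": -0.8, "jaw": 1}, {"tx": 0, "ty": 0, "tz": 0, "spin": -0.8, "jaw": 1}, {"tx": 0, "ty": 0, "tz": 0, "spin": -0.8, "jaw": 1}, {"tx": 0, "ty": 0, "tz": 0, "spin": -0.8, "jaw": 1}]}}

```text
time: 3.02
tool_pos: [391.9, 231.2, 303.7]
eef_rot: [0.994, 0.113, -0.0, 0.0]
wrist_force: [-0.2, 0.6, 0.2]
opening: 85.7
gripper_force: 0.0
```

Request:
{"api": "apply_moves", "payload": {"deltas": [{"tx": 0, "ty": 0, "tz": 0, "spin": -1, "jaw": 1}, {"tx": 0, "ty": 0, "tz": 0, "spin": -1, "jaw": 1}, {"tx": 0, "ty": 0, "tz": 0, "spin": -1, "jaw": 1}, {"tx": 0, "ty": 0, "tz": 0, "spin": -1, "jaw": 1}, {"tx": 0, "ty": 0, "tz": 0, "spin": -1, "jaw": 1}, {"tx": 0, "ty": 0, "tz": 0, "spin": -1, "jaw": 1}, {"tx": 0, "ty": 0, "tz": 0, "spin": -1, "jaw": 1}, {"tx": 0, "ty": 0, "tz": 0, "spin": -1, "jaw": 1}, {"tx": 0, "ty": 0, "tz": 0, "spin": -1, "jaw": 1}, {"tx": 0, "ty": 0, "tz": 0, "spin": -1, "jaw": 1}, {"tx": 0, "ty": 0, "tz": 0, "spin": -1, "jaw": 1}, {"tx": 0, "ty": 0, "tz": 0, "spin": -1, "jaw": 1}]}}

```text
time: 4.02
tool_pos: [392.0, 231.0, 303.7]
eef_rot: [0.829, 0.559, -0.0, 0.0]
wrist_force: [-0.3, 0.9, 0.3]
opening: 85.3
gripper_force: 0.0
```

Request:
{"api": "apply_moves", "payload": {"deltas": [{"tx": 0, "ty": 0, "tz": 0, "spin": -1, "jaw": 1}, {"tx": 0, "ty": 0, "tz": 0, "spin": -1, "jaw": 1}, {"tx": 0, "ty": 0, "tz": 0, "spin": -1, "jaw": 1}, {"tx": 0, "ty": 0, "tz": 0, "spin": -1, "jaw": 1}, {"tx": 0, "ty": 0, "tz": 0, "spin": -0.4, "jaw": 1}, {"tx": 0, "ty": 0, "tz": 0, "spin": 0, "jaw": 1}]}}

```text
time: 4.52
tool_pos: [392.0, 231.0, 303.7]
eef_rot: [0.719, 0.695, -0.0, -0.0]
wrist_force: [0.7, 0.4, 0.0]
opening: 85.1
gripper_force: 0.0
```

```bash
python3 -c "
from h import *
go(390.5,237,122,1.539)
f=grab_frame('wrist');cv2.imwrite('pics/w1.png',f[...,::-1])"
```

```text
t 4.52 pos [392.  231.  303.7] psi 1.537 tilt [-0. -0. -1.] units tx,ty,tz [ 0.15 -0.04  4.54] spin -0.03 q [-0.12  0.31 -0.66  2.    0.24  0.91 -0.94]
```

View pics/w1.png

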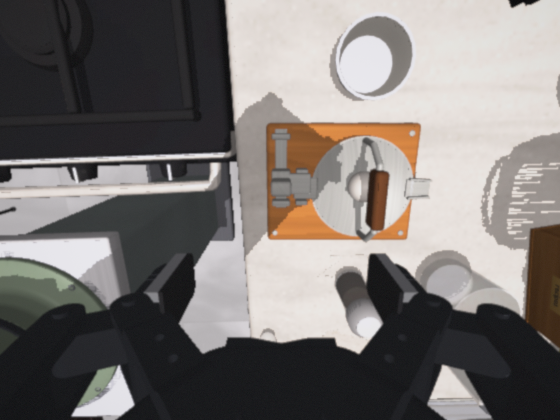

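The wrist view shows the board corners at (267,124), (419,124), (408,239) and (267,239). The bar is at (378,200), the lock grip at about (281,187), and the ramekin rim is centred at (374,58). I'll fold these into the fit.

```bash
cat >> h.py <<'E'
def projw(P,pos,R):
    c=camera_model("wrist");W=np.eye(4);W[:3,:3]=R;W[:3,3]=pos;M=np.linalg.inv(W@np.array(c['T_tool_cam']))
    K=np.array([[c['fx'],0,c['cx']],[0,c['fy'],c['cy']],[0,0,1]])
    return cv2.projectPoints(np.array(P,float).reshape(-1,3),cv2.Rodrigues(M[:3,:3])[0],M[:3,3],K,None)[0][:,0]
E
python3 - <<'E'
from h import *
s,pos,R,a=now()
C=[(72,75,18),(72,-75,18),(-114,-75,18),(-114,75,18)]
uw=np.array([(419,124),(408,239),(267,239),(267,124)])
f=lambda p:(projw(tr(p,C),pos,R)-uw).ravel()
r=least_squares(f,[486,227,-.03]);print('stand(wrist)',r.x,r.fun.round(1))
def pt(uv,z):
    return least_squares(lambda X:projw([X[0],X[1],z],pos,R)[0]-uv,[480,230]).x.round(1)
print('ram',pt((374,59),42),'bar',pt((378,200),92),'ballc',pt((358,186),44),'grip',pt((281,186),75))
p=[486.5,226.8,-.032]
print(projw(tr(p,[(0,0,105),(0,30,105),(0,-30,105),(0,0,44),(-96,4,75),(-96,8,75)]),pos,R).round(0).tolist())
f=cv2.imread('pics/w1.png')[110:250,250:440];cv2.imwrite('pics/w1c.png',cv2.resize(f,None,fx=4.2,fy=4.2,interpolation=cv2.INTER_CUBIC))
E
```

```text
stand(wrist) [ 4.86765633e+02  2.24289168e+02 -3.48725021e-02] [ 3.1 -1.7 -0.5  1.8 -0.3  2.2 -2.4 -1.1]
ram [494.  362.3] bar [489.2 223.6] ballc [481.4 228.5] grip [392.2 238.2]
[[380.0, 200.0], [383.0, 169.0], [377.0, 230.0], [362.0, 187.0], [280.0, 190.0], [280.0, 186.0]]
```

View pics/w1c.png

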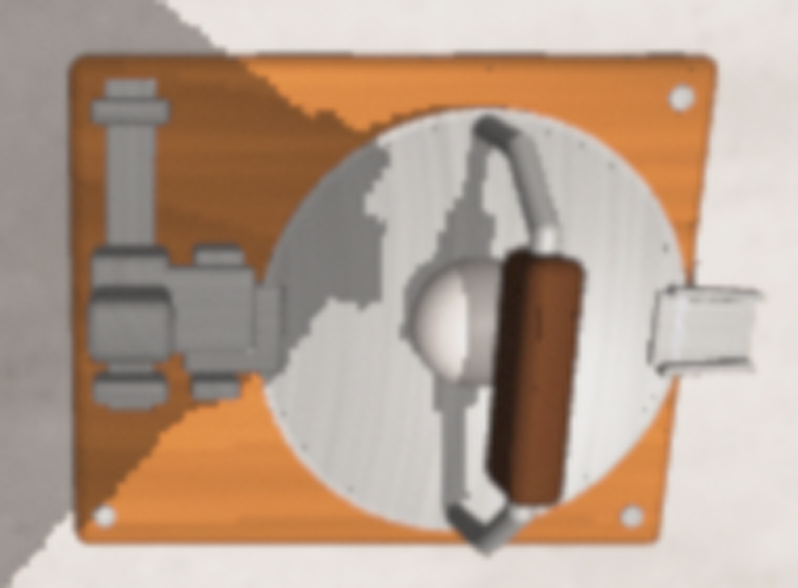

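The bar and lock projections agree to about 1 px, and the lock is at about 6 mm. Next I'll descend on the lock grip and close gently.

Request:
{"api": "apply_moves", "payload": {"deltas": [{"tx": 0.11, "ty": -0.03, "tz": 0.5, "spin": 0, "jaw": 0.6}, {"tx": 0, "ty": 0, "tz": 0.7, "spin": 0, "jaw": 0.6}, {"tx": 0, "ty": 0, "tz": 0.7, "spin": 0, "jaw": 0.6}, {"tx": 0, "ty": 0, "tz": 0.7, "spin": 0, "jaw": 0.6}, {"tx": 0, "ty": 0, "tz": 0.7, "spin": 0, "jaw": 0.6}, {"tx": 0, "ty": 0, "tz": 0.6, "spin": 0, "jaw": 0.6}, {"tx": 0, "ty": 0, "tz": 0.4, "spin": 0, "jaw": 0.6}, {"tx": 0, "ty": 0, "tz": 0.2, "spin": 0, "jaw": 0.6}, {"tx": 0, "ty": 0, "tz": 0, "spin": 0, "jaw": 0.6}], "squeeze": 30}}

```text
time: 5.32
tool_pos: [390.2, 235.8, 122.7]
eef_rot: [0.72, 0.694, -0.001, -0.0]
wrist_force: [-0.4, 0.3, 1.0]
opening: 51.1
gripper_force: 0.0
```

Request:
{"api": "apply_moves", "payload": {"deltas": [{"tx": 0, "ty": 0, "tz": 0, "spin": 0, "jaw": 0}, {"tx": 0, "ty": 0, "tz": 0, "spin": 0, "jaw": 0}, {"tx": 0, "ty": 0, "tz": 0, "spin": 0, "jaw": 0}, {"tx": 0, "ty": 0, "tz": 0, "spin": 0, "jaw": 0}, {"tx": 0, "ty": 0, "tz": 0, "spin": 0, "jaw": 0}, {"tx": 0, "ty": 0, "tz": 0, "spin": 0, "jaw": 0}, {"tx": 0, "ty": 0, "tz": 0, "spin": 0, "jaw": 0}, {"tx": 0, "ty": 0, "tz": 0, "spin": 0, "jaw": 0}]}}

```text
time: 5.98
tool_pos: [391.7, 236.5, 125.1]
eef_rot: [0.72, 0.694, 0.001, 0.0]
wrist_force: [3.9, -0.9, 9.8]
opening: 21.4
gripper_force: 33.2
```

Request:
{"api": "apply_moves", "payload": {"deltas": [{"tx": 0, "ty": 0.02, "tz": -0.06, "spin": 0, "jaw": 0}, {"tx": 0.05, "ty": 0, "tz": 0, "spin": 0, "jaw": 0}, {"tx": 0.1, "ty": 0, "tz": 0, "spin": 0, "jaw": 0}, {"tx": 0.1, "ty": 0, "tz": 0, "spin": 0, "jaw": 0}, {"tx": 0.1, "ty": 0, "tz": 0, "spin": 0, "jaw": 0}, {"tx": 0.1, "ty": 0, "tz": 0, "spin": 0, "jaw": 0}, {"tx": 0.1, "ty": 0, "tz": 0, "spin": 0, "jaw": 0}, {"tx": 0.1, "ty": 0, "tz": 0, "spin": 0, "jaw": 0}, {"tx": 0.05, "ty": 0, "tz": 0, "spin": 0, "jaw": 0}, {"tx": 0, "ty": 0, "tz": 0, "spin": 0, "jaw": 0}]}}

```text
time: 6.82
tool_pos: [392.9, 263.8, 126.4]
eef_rot: [0.72, 0.694, -0.0, 0.0]
wrist_force: [6.2, 0.9, -18.5]
opening: 20.8
gripper_force: 35.6
```

Request:
{"api": "apply_moves", "payload": {"deltas": [{"tx": 0.05, "ty": 0, "tz": 0, "spin": 0, "jaw": 0}, {"tx": 0.05, "ty": 0, "tz": 0, "spin": 0, "jaw": 0}, {"tx": 0.05, "ty": 0, "tz": 0, "spin": 0, "jaw": 0}]}}

```text
time: 7.07
tool_pos: [393.1, 269.2, 126.3]
eef_rot: [0.72, 0.694, -0.0, 0.0]
wrist_force: [6.4, -2.1, -17.1]
opening: 21.2
gripper_force: 35.9
```

Request:
{"api": "apply_moves", "payload": {"deltas": [{"tx": 0.04, "ty": 0, "tz": 0.03, "spin": 0, "jaw": 0}, {"tx": 0.04, "ty": 0, "tz": 0, "spin": 0, "jaw": 0}, {"tx": 0, "ty": 0, "tz": 0, "spin": 0, "jaw": 0}]}}

```text
time: 7.32
tool_pos: [393.2, 270.2, 126.0]
eef_rot: [0.72, 0.694, -0.002, 0.002]
wrist_force: [-2.0, -22.1, 27.0]
opening: 20.6
gripper_force: 41.5
```

Request:
{"api": "apply_moves", "payload": {"deltas": [{"tx": 0.04, "ty": 0, "tz": 0, "spin": 0, "jaw": 0}, {"tx": 0.04, "ty": 0, "tz": 0, "spin": 0, "jaw": 0}, {"tx": 0, "ty": 0, "tz": 0, "spin": 0, "jaw": 0}]}}

```text
time: 7.57
tool_pos: [393.2, 271.1, 125.8]
eef_rot: [0.721, 0.693, -0.004, 0.004]
wrist_force: [-1.3, -35.9, 36.6]
opening: 21.1
gripper_force: 42.6
```

End stop confirmed: there is 36 N against the motion, and y≈270 matches the expected 269. I'll ease off, open and rise.

Request:
{"api": "apply_moves", "payload": {"deltas": [{"tx": -0.05, "ty": 0, "tz": -0.02, "spin": 0, "jaw": 0}, {"tx": 0, "ty": 0, "tz": 0, "spin": 0, "jaw": 0.5}, {"tx": 0, "ty": 0, "tz": 0, "spin": 0, "jaw": 0.5}, {"tx": 0, "ty": 0, "tz": 0, "spin": 0, "jaw": 0.5}, {"tx": 0, "ty": 0, "tz": 0, "spin": 0, "jaw": 0.5}, {"tx": 0, "ty": 0, "tz": 0, "spin": 0, "jaw": 0.5}, {"tx": 0, "ty": 0, "tz": -0.3, "spin": 0, "jaw": 0.5}, {"tx": 0, "ty": 0, "tz": -0.6, "spin": 0, "jaw": 0.5}, {"tx": 0, "ty": 0, "tz": -0.7, "spin": 0, "jaw": 0.5}, {"tx": 0, "ty": 0, "tz": -0.7, "spin": 0, "jaw": 0.5}, {"tx": 0, "ty": 0, "tz": -0.3, "spin": 0, "jaw": 0.5}, {"tx": 0, "ty": 0, "tz": 0, "spin": 0, "jaw": 0.5}]}}

```text
time: 8.57
tool_pos: [393.5, 275.3, 232.5]
eef_rot: [0.719, 0.695, 0.002, 0.0]
wrist_force: [1.4, 0.3, 1.2]
opening: 42.7
gripper_force: 0.0
```

Run:
```python
from h import *
go(486.8,226.2,160,1.538)
s,pos,R,a=now()
f=grab_frame('wrist');cv2.imwrite('pics/w2.png',f[...,::-1])
p=[486.6,226.2,-.033]
print(projw(tr(p,[(0,0,105),(0,30,105),(0,-30,105),(-96,40,75),(-96,34,75)]),pos,R).round(0).tolist())
```

```text
t 8.57 pos [393.5 275.3 232.5] psi 1.536 tilt [ 0.003  0.002 -1.   ] units tx,ty,tz [-1.15  2.37  1.82] spin -0.03 q [-0.27  0.45 -0.6   2.02  0.36  0.77 -1.12]
[[405.0, 280.0], [409.0, 244.0], [400.0, 314.0], [279.0, 219.0], [279.0, 226.0]]
```

View pics/w2.png

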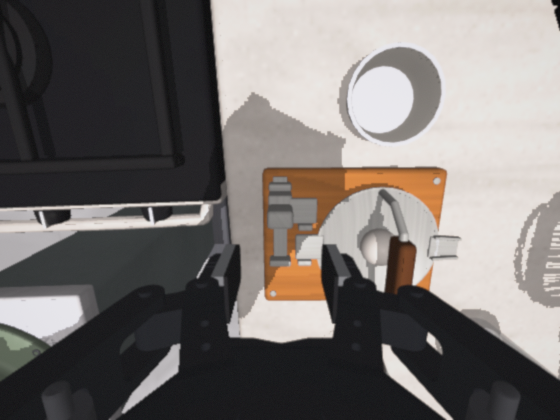

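The lock grip is at (280,216), which matches the 40 mm end stop, and the tongue is clear of the tab. The ball is still central. Next I'll go above the bar.

Request:
{"api": "apply_moves", "payload": {"deltas": [{"tx": -0.1, "ty": 0.2, "tz": 0, "spin": -0.03, "jaw": 0.55}, {"tx": -0.25, "ty": 0.5, "tz": 0, "spin": 0, "jaw": 0.55}, {"tx": -0.25, "ty": 0.5, "tz": 0, "spin": 0, "jaw": 0.55}, {"tx": -0.25, "ty": 0.5, "tz": 0, "spin": 0, "jaw": 0.55}, {"tx": -0.2, "ty": 0.47, "tz": 0, "spin": 0, "jaw": 0.55}, {"tx": -0.1, "ty": 0.2, "tz": 0, "spin": 0, "jaw": 0.55}, {"tx": 0, "ty": 0, "tz": 0, "spin": 0, "jaw": 0.55}, {"tx": 0, "ty": 0, "tz": 0, "spin": 0, "jaw": 0.55}]}}

```text
time: 9.28
tool_pos: [485.6, 225.4, 229.0]
eef_rot: [0.719, 0.695, -0.001, -0.0]
wrist_force: [-0.1, 0.3, 0.1]
opening: 46.7
gripper_force: 0.0
```

Run:
```python
from h import *
go(486.8,226.2,149,1.538)
s,pos,R,a=now()
f=grab_frame('wrist');cv2.imwrite('pics/w3.png',f[...,::-1])
p=[486.6,226.2,-.033]
print(projw(tr(p,[(7,30,105),(-7,30,105),(7,-30,105),(-7,-30,105)]),pos,R).round(0).tolist())
```

```text
t 9.28 pos [485.6 225.4 229. ] psi 1.538 tilt [-0.002 -0.    -1.   ] units tx,ty,tz [0.02 0.03 2.  ] spin 0.00 q [-0.13  0.53 -0.57  1.89  0.38  0.84 -0.92]
[[293.0, 182.0], [273.0, 182.0], [292.0, 263.0], [273.0, 263.0]]
```

View pics/w3.png

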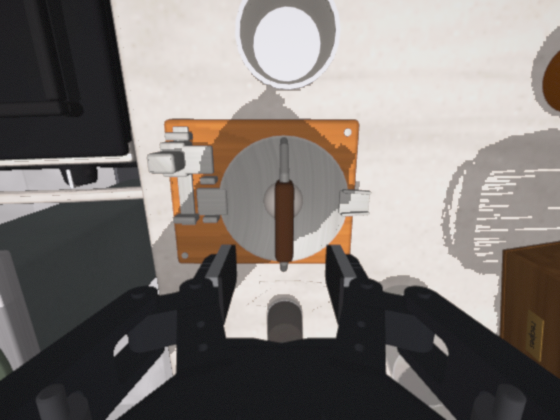

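The bar spans columns 275–294 and rows 180–263, within 1–2 px of the prediction. Next I'll descend and grip.

Request:
{"api": "apply_moves", "payload": {"deltas": [{"tx": 0.02, "ty": 0.04, "tz": 0.3, "spin": 0, "jaw": 0.55}, {"tx": 0, "ty": 0, "tz": 0.5, "spin": 0, "jaw": 0.55}, {"tx": 0, "ty": 0, "tz": 0.5, "spin": 0, "jaw": 0.55}, {"tx": 0, "ty": 0, "tz": 0.4, "spin": 0, "jaw": 0.55}, {"tx": 0, "ty": 0, "tz": 0.2, "spin": 0, "jaw": 0.55}, {"tx": 0, "ty": 0, "tz": 0.1, "spin": 0, "jaw": 0.55}, {"tx": 0, "ty": 0, "tz": 0, "spin": 0, "jaw": 0.4}, {"tx": 0, "ty": 0, "tz": 0, "spin": 0, "jaw": 0.3}, {"tx": 0, "ty": 0, "tz": 0, "spin": 0, "jaw": 0.24}, {"tx": 0, "ty": 0, "tz": 0, "spin": 0, "jaw": 0.24}, {"tx": 0, "ty": 0, "tz": 0, "spin": 0, "jaw": 0.24}], "squeeze": 60}}

```text
time: 10.25
tool_pos: [487.9, 226.2, 150.5]
eef_rot: [0.719, 0.695, 0.0, 0.0]
wrist_force: [0.2, -0.1, -1.4]
opening: 20.2
gripper_force: 0.0
```

Request:
{"api": "apply_moves", "payload": {"deltas": [{"tx": 0, "ty": 0, "tz": 0, "spin": 0, "jaw": 0.21}, {"tx": 0, "ty": 0, "tz": 0, "spin": 0, "jaw": 0.19}, {"tx": 0, "ty": 0, "tz": 0, "spin": 0, "jaw": 0.17}, {"tx": 0, "ty": 0, "tz": 0, "spin": 0, "jaw": 0.15}, {"tx": 0, "ty": 0, "tz": 0, "spin": 0, "jaw": 0.12}, {"tx": 0, "ty": 0, "tz": 0, "spin": 0, "jaw": 0.08}, {"tx": 0, "ty": 0, "tz": 0, "spin": 0, "jaw": 0}, {"tx": 0, "ty": 0, "tz": 0, "spin": 0, "jaw": 0}, {"tx": 0, "ty": 0, "tz": 0, "spin": 0, "jaw": 0}]}}

```text
time: 11.0
tool_pos: [487.8, 226.2, 150.1]
eef_rot: [0.719, 0.695, 0.0, 0.0]
wrist_force: [-0.1, -1.4, 4.5]
opening: 13.0
gripper_force: 58.5
```

```bash
python3 -c "
from h import *
go(486.8,226.2,149,1.538)"
```

```text
t 11.00 pos [487.8 226.2 150.1] psi 1.538 tilt [ 0. -0. -1.] units tx,ty,tz [-0.   -0.02  0.03] spin 0.00 q [-0.18  0.65 -0.5   1.93  0.48  0.68 -1.01]
```

The grip is firm (13 mm, 58 N). I'll lift slowly.

Request:
{"api": "apply_moves", "payload": {"deltas": [{"tx": 0, "ty": 0, "tz": -0.02, "spin": 0, "jaw": 0}, {"tx": 0, "ty": 0, "tz": -0.05, "spin": 0, "jaw": 0}, {"tx": 0, "ty": 0, "tz": -0.1, "spin": 0, "jaw": 0}, {"tx": 0, "ty": 0, "tz": -0.14, "spin": 0, "jaw": 0}, {"tx": 0, "ty": 0, "tz": -0.16, "spin": 0, "jaw": 0}, {"tx": 0, "ty": 0, "tz": -0.16, "spin": 0, "jaw": 0}, {"tx": 0, "ty": 0, "tz": -0.16, "spin": 0, "jaw": 0}, {"tx": 0, "ty": 0, "tz": -0.14, "spin": 0, "jaw": 0}, {"tx": 0, "ty": 0, "tz": -0.1, "spin": 0, "jaw": 0}, {"tx": 0, "ty": 0, "tz": -0.05, "spin": 0, "jaw": 0}, {"tx": 0, "ty": 0, "tz": -0.04, "spin": 0, "jaw": 0}, {"tx": 0, "ty": 0, "tz": 0, "spin": 0, "jaw": 0}]}}

```text
time: 12.0
tool_pos: [487.7, 226.2, 194.9]
eef_rot: [0.719, 0.695, 0.0, 0.0]
wrist_force: [-0.0, -0.3, -3.6]
opening: 13.1
gripper_force: 58.5
```

Run:
```python
from h import *
go(487.8,226.2,195,1.538)
print(state()['wrist_force'],state()['opening'])
f=grab_frame('scene')
cv2.imwrite('pics/s4.png',cv2.resize(f[150:300,180:360],None,fx=4,fy=4,interpolation=cv2.INTER_CUBIC)[...,::-1])
# ramekin from wrist views 1,2
R2=Ro.from_quat([0.719,0.695,0.002,0]).as_matrix();R1=Ro.from_quat([.719,.695,0,0]).as_matrix()
for uv,p,R in(((374,59),[392,231,303.7],R1),((395,95.5),[393.5,275.3,232.5],R2)):
    th=np.arange(0,6.28,.05)
    def f2(X):
        q=projw(np.c_[X[0]+42*np.cos(th),X[1]+42*np.sin(th),0*th+42],p,R);return (q.max(0)+q.min(0))/2-uv
    X=least_squares(f2,[490,363]).x
    q=projw(np.c_[X[0]+42*np.cos(th),X[1]+42*np.sin(th),0*th+42],p,R);print(X,q.min(0),q.max(0))
```

```text
t 12.00 pos [487.7 226.2 194.9] psi 1.538 tilt [ 0.  0. -1.] units tx,ty,tz [ 0.  0. -0.] spin 0.00 q [-0.15  0.58 -0.54  1.91  0.42  0.77 -0.96]
[-0.0129279  -0.30025741 -3.57518536] 13.066793091546067
[493.72521277 361.03424067] [333.59102968  14.68221624] [414.40897032 103.31778376]
[493.68161448 363.04939455] [345.23752458  42.66931857] [444.76247542 148.33068143]
```

View pics/s4.png

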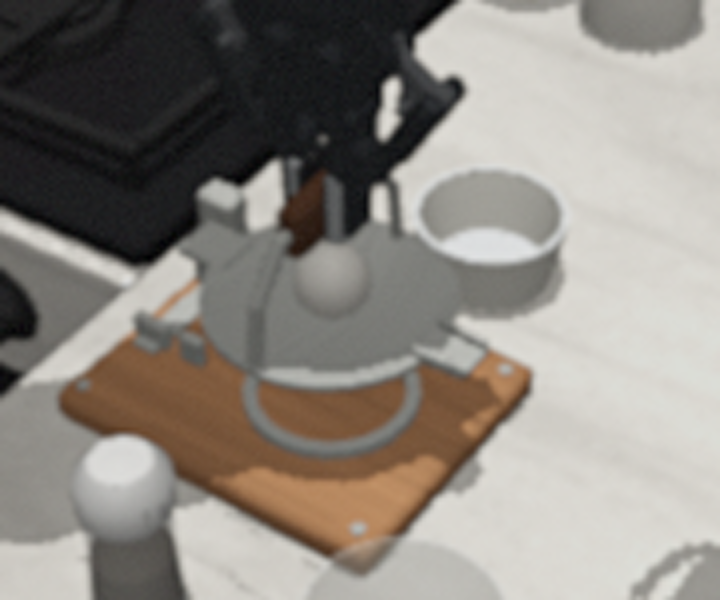

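The dish is lifted and level, with the ball in the middle at (333,282) and the lock clear. Next is a smooth quarter turn counter-clockwise.

Request:
{"api": "apply_moves", "payload": {"deltas": [{"tx": 0, "ty": 0, "tz": 0, "spin": -0.1, "jaw": 0}, {"tx": 0, "ty": 0, "tz": 0, "spin": -0.2, "jaw": 0}, {"tx": 0, "ty": 0, "tz": 0, "spin": -0.3, "jaw": 0}, {"tx": 0, "ty": 0, "tz": 0, "spin": -0.4, "jaw": 0}, {"tx": 0, "ty": 0, "tz": 0, "spin": -0.5, "jaw": 0}, {"tx": 0, "ty": 0, "tz": 0, "spin": -0.6, "jaw": 0}, {"tx": 0, "ty": 0, "tz": 0, "spin": -0.64, "jaw": 0}, {"tx": 0, "ty": 0, "tz": 0, "spin": -0.64, "jaw": 0}, {"tx": 0, "ty": 0, "tz": 0, "spin": -0.64, "jaw": 0}, {"tx": 0, "ty": 0, "tz": 0, "spin": -0.64, "jaw": 0}, {"tx": 0, "ty": 0, "tz": 0, "spin": -0.64, "jaw": 0}, {"tx": 0, "ty": 0, "tz": 0, "spin": -0.64, "jaw": 0}]}}

```text
time: 13.05
tool_pos: [487.7, 226.1, 194.6]
eef_rot: [0.533, 0.846, -0.0, -0.0]
wrist_force: [-0.2, -0.4, -4.3]
opening: 13.2
gripper_force: 58.5
```

Request:
{"api": "apply_moves", "payload": {"deltas": [{"tx": 0, "ty": 0, "tz": 0, "spin": -0.64, "jaw": 0}, {"tx": 0, "ty": 0, "tz": 0, "spin": -0.64, "jaw": 0}, {"tx": 0, "ty": 0, "tz": 0, "spin": -0.64, "jaw": 0}, {"tx": 0, "ty": 0, "tz": 0, "spin": -0.64, "jaw": 0}, {"tx": 0, "ty": 0, "tz": 0, "spin": -0.64, "jaw": 0}, {"tx": 0, "ty": 0, "tz": 0, "spin": -0.64, "jaw": 0}, {"tx": 0, "ty": 0, "tz": 0, "spin": -0.64, "jaw": 0}, {"tx": 0, "ty": 0, "tz": 0, "spin": -0.64, "jaw": 0}, {"tx": 0, "ty": 0, "tz": 0, "spin": -0.64, "jaw": 0}, {"tx": 0, "ty": 0, "tz": 0, "spin": -0.64, "jaw": 0}, {"tx": 0, "ty": 0, "tz": 0, "spin": -0.64, "jaw": 0}, {"tx": 0, "ty": 0, "tz": 0, "spin": -0.64, "jaw": 0}]}}

```text
time: 14.05
tool_pos: [487.7, 226.1, 194.6]
eef_rot: [0.252, 0.968, -0.0, -0.0]
wrist_force: [0.3, -0.4, -3.9]
opening: 13.0
gripper_force: 58.5
```

Request:
{"api": "apply_moves", "payload": {"deltas": [{"tx": 0, "ty": 0, "tz": 0, "spin": -0.64, "jaw": 0}, {"tx": 0, "ty": 0, "tz": 0, "spin": -0.64, "jaw": 0}, {"tx": 0, "ty": 0, "tz": 0, "spin": -0.64, "jaw": 0}, {"tx": 0, "ty": 0, "tz": 0, "spin": -0.64, "jaw": 0}, {"tx": 0, "ty": 0, "tz": 0, "spin": -0.64, "jaw": 0}, {"tx": 0, "ty": 0, "tz": 0, "spin": -0.64, "jaw": 0}, {"tx": 0, "ty": 0, "tz": 0, "spin": -0.64, "jaw": 0}, {"tx": 0, "ty": 0, "tz": 0, "spin": -0.5, "jaw": 0}, {"tx": 0, "ty": 0, "tz": 0, "spin": -0.4, "jaw": 0}, {"tx": 0, "ty": 0, "tz": 0, "spin": -0.3, "jaw": 0}, {"tx": 0, "ty": 0, "tz": 0, "spin": -0.2, "jaw": 0}, {"tx": 0, "ty": 0, "tz": 0, "spin": -0.1, "jaw": 0}]}}

```text
time: 15.05
tool_pos: [487.7, 226.1, 194.6]
eef_rot: [0.017, 1.0, 0.0, -0.0]
wrist_force: [-0.9, -0.5, -3.9]
opening: 12.7
gripper_force: 58.5
```

Run:
```python
from h import *
go(490.6,275.5,190,3.109)
```

```text
t 15.05 pos [487.7 226.1 194.6] psi 3.107 tilt [-0.  0. -1.] units tx,ty,tz [-0.03  1.24  0.12] spin -0.02 q [ 0.1   0.7  -0.92  1.89  0.7   0.91  0.37]
```

Turned to ψ 3.107 and level. Now a slow, gentle translation toward the ramekin, so the ball does not roll.

Request:
{"api": "apply_moves", "payload": {"deltas": [{"tx": 0, "ty": 0.005, "tz": 0, "spin": 0, "jaw": 0}, {"tx": 0, "ty": 0.01, "tz": 0, "spin": 0, "jaw": 0}, {"tx": 0, "ty": 0.015, "tz": 0, "spin": 0, "jaw": 0}, {"tx": 0, "ty": 0.02, "tz": 0, "spin": 0, "jaw": 0}, {"tx": 0, "ty": 0.025, "tz": 0, "spin": 0, "jaw": 0}, {"tx": 0, "ty": 0.03, "tz": 0, "spin": 0, "jaw": 0}, {"tx": 0, "ty": 0.035, "tz": 0, "spin": 0, "jaw": 0}, {"tx": 0, "ty": 0.04, "tz": 0, "spin": 0, "jaw": 0}, {"tx": 0, "ty": 0.044, "tz": 0, "spin": 0, "jaw": 0}, {"tx": 0, "ty": 0.044, "tz": 0, "spin": 0, "jaw": 0}, {"tx": 0, "ty": 0.044, "tz": 0, "spin": 0, "jaw": 0}, {"tx": 0, "ty": 0.044, "tz": 0, "spin": 0, "jaw": 0}]}}

```text
time: 16.05
tool_pos: [488.2, 240.6, 194.7]
eef_rot: [0.018, 1.0, -0.0, -0.0]
wrist_force: [0.3, -0.4, -4.1]
opening: 12.7
gripper_force: 58.5
```

Request:
{"api": "apply_moves", "payload": {"deltas": [{"tx": -0.002, "ty": 0.044, "tz": 0, "spin": 0, "jaw": 0}, {"tx": -0.002, "ty": 0.044, "tz": 0, "spin": 0, "jaw": 0}, {"tx": -0.002, "ty": 0.044, "tz": 0, "spin": 0, "jaw": 0}, {"tx": -0.002, "ty": 0.044, "tz": 0, "spin": 0, "jaw": 0}, {"tx": -0.002, "ty": 0.044, "tz": 0, "spin": 0, "jaw": 0}, {"tx": -0.002, "ty": 0.044, "tz": 0, "spin": 0, "jaw": 0}, {"tx": -0.002, "ty": 0.044, "tz": 0, "spin": 0, "jaw": 0}, {"tx": -0.002, "ty": 0.044, "tz": 0, "spin": 0, "jaw": 0}, {"tx": -0.002, "ty": 0.044, "tz": 0, "spin": 0, "jaw": 0}, {"tx": -0.002, "ty": 0.044, "tz": 0, "spin": 0, "jaw": 0}, {"tx": -0.002, "ty": 0.044, "tz": 0, "spin": 0, "jaw": 0}, {"tx": -0.002, "ty": 0.044, "tz": 0, "spin": 0, "jaw": 0}]}}

```text
time: 17.05
tool_pos: [489.9, 261.7, 194.7]
eef_rot: [0.018, 1.0, 0.0, -0.0]
wrist_force: [0.1, 0.5, -3.5]
opening: 12.4
gripper_force: 58.5
```

Request:
{"api": "apply_moves", "payload": {"deltas": [{"tx": 0, "ty": 0.044, "tz": 0, "spin": 0, "jaw": 0}, {"tx": 0, "ty": 0.044, "tz": 0, "spin": 0, "jaw": 0}, {"tx": 0, "ty": 0.044, "tz": 0, "spin": 0, "jaw": 0}, {"tx": 0, "ty": 0.044, "tz": 0, "spin": 0, "jaw": 0}, {"tx": 0, "ty": 0.04, "tz": 0, "spin": 0, "jaw": 0}, {"tx": 0, "ty": 0.035, "tz": 0, "spin": 0, "jaw": 0}, {"tx": 0, "ty": 0.03, "tz": 0, "spin": 0, "jaw": 0}, {"tx": 0, "ty": 0.025, "tz": 0, "spin": 0, "jaw": 0}, {"tx": 0, "ty": 0.02, "tz": 0, "spin": 0, "jaw": 0}, {"tx": 0, "ty": 0.015, "tz": 0, "spin": 0, "jaw": 0}, {"tx": 0, "ty": 0.01, "tz": 0, "spin": 0, "jaw": 0}, {"tx": 0, "ty": 0.005, "tz": 0, "spin": 0, "jaw": 0}]}}

```text
time: 18.05
tool_pos: [490.4, 275.8, 194.7]
eef_rot: [0.018, 1.0, 0.0, -0.0]
wrist_force: [0.5, 0.2, -3.7]
opening: 13.2
gripper_force: 58.5
```

Run:
```python
from h import *
go(490.6,275.5,190,3.109)
s,pos,R,a=now();print(s['wrist_force'],s['opening'])
g=[pos[0],pos[1]];d=np.array([np.sin(.033),np.cos(.033)])*78
oz=18+195-150.1
tip=[g[0]+d[0],g[1]+d[1],oz+20];print('tip',tip,proj('scene',[tip,[*g,oz+26],[493.7,363,42]]).round(1).tolist())
f=grab_frame('scene')
cv2.imwrite('pics/s5.png',cv2.resize(f[150:300,180:360],None,fx=4,fy=4,interpolation=cv2.INTER_CUBIC)[...,::-1])
```

```text
t 18.05 pos [490.4 275.8 194.7] psi 3.106 tilt [-0.  0. -1.] units tx,ty,tz [-0.01 -0.01  0.12] spin -0.04 q [ 0.    0.73 -0.91  1.83  0.71  0.95  0.31]
[ 0.50805815  0.17342642 -3.7448399 ] 13.18146323703376
tip [np.float64(492.9530811859188), np.float64(353.7246841438463), 82.9] [[299.9, 189.2], [278.2, 206.7], [301.8, 202.7]]
```

View pics/s5.png

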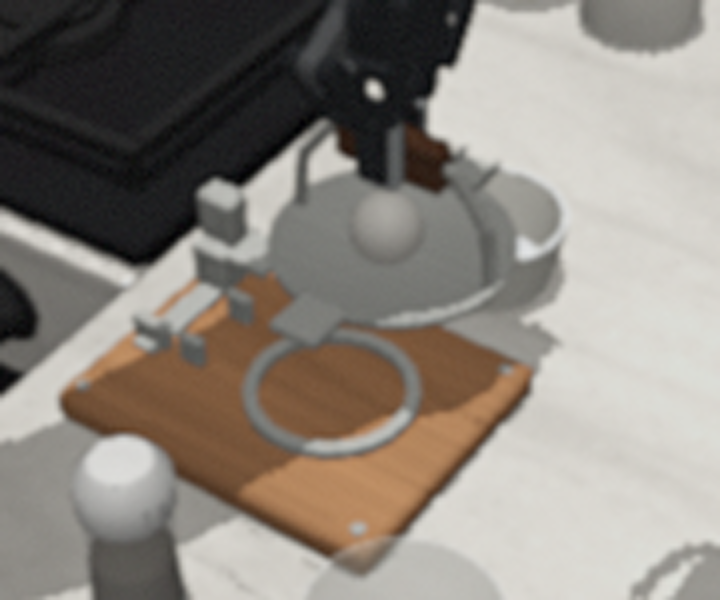

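The ball is central (seen at 277,206.7 against a predicted 278,206.7). The spout tip is over the ramekin mouth, and the ramekin and shaker have not moved. I'll lower the dish slightly, let it settle and hand in.

Request:
{"api": "apply_moves", "payload": {"deltas": [{"tx": 0, "ty": 0, "tz": 0.01, "spin": 0, "jaw": 0}, {"tx": 0, "ty": 0, "tz": 0.03, "spin": 0, "jaw": 0}, {"tx": 0, "ty": 0, "tz": 0.04, "spin": 0, "jaw": 0}, {"tx": 0, "ty": 0, "tz": 0.04, "spin": 0, "jaw": 0}, {"tx": 0, "ty": 0, "tz": 0.04, "spin": 0, "jaw": 0}, {"tx": 0, "ty": 0, "tz": 0.03, "spin": 0, "jaw": 0}, {"tx": 0, "ty": 0, "tz": 0.01, "spin": 0, "jaw": 0}, {"tx": 0, "ty": 0, "tz": 0, "spin": 0, "jaw": 0}, {"tx": 0, "ty": 0, "tz": 0, "spin": 0, "jaw": 0}, {"tx": 0, "ty": 0, "tz": 0, "spin": 0, "jaw": 0}, {"tx": 0, "ty": 0, "tz": 0, "spin": 0, "jaw": 0}, {"tx": 0, "ty": 0, "tz": 0, "spin": 0, "jaw": 0}]}}

```text
time: 19.1
tool_pos: [490.4, 275.7, 186.7]
eef_rot: [0.018, 1.0, 0.0, 0.0]
wrist_force: [-0.2, 0.4, -3.1]
opening: 13.0
gripper_force: 58.5
```

```bash
python3 -c "
from workcell import *
s=state();print(s['tool_pos'],s['wrist_force'],s['opening']);print(sign_off())"
```

```text
[490.42052772 275.73639321 186.74592608] [-0.24673116  0.38536795 -3.13474147] 13.03151297943243
the job is handed in; nothing more can be done
None
```

I handed the job in at about 19 s: the lock is at its far end stop, and the dish is held level a quarter turn round, ball in the middle, with its spout tip above the ramekin's mouth and clear of its rim; the last camera view was before a final 8 mm lowering, and no verdict came back.

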